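Call a refill for one stock bin

TASK

The brass bushes are running low: with closed fingertips, gently tip the yellow flag in front of the bin of brass bushes all the way over towards its bin, then press the blue call button down lightly, let it come back up and draw clear. Do not touch the other two flags, the red cancel button or the loose parts standing about, and grasp or lift nothing.

Things in the scene. Friction and masses are not known exactly. Their poses are not given: they have to be found in the camera images.
- flag_bush (a joint): A yellow square flag on a thin stem, hinged at its foot, in front of the green bin of brass bushes (small golden tubes). Joint value in rad: 0 = leaning 0.5 rad (29 deg) from upright towards the robot side (the station's -x), 0.5 = upright, 1.0 = fully over, leaning 0.5 rad towards the bin, against its stop. Friction holds it wherever it is left (about 1 N at the flag moves it). This is the one to tip.
- flag_bush_mid (a point): Centre of the yellow flag of the green bin of brass bushes (small golden tubes): a plate 44 mm wide, 44 mm tall along the stem and 6 mm thick, its centre 64 mm from the hinge axis along the stem (top edge at 86 mm, lower edge at 42 mm). Point moves with the flag; its z axis runs up the stem.
- hinge_bush (a point): Middle of the flag's hinge axis at the green bin of brass bushes (small golden tubes), 34 mm above the table. Fixed to the station, so its axes are the station's: x points from the flag to the bin, away from the robot; the hinge axis runs along y; z is up. The bin's low front wall (top 44 mm above the table) stands 60 mm along +x, its rear wall (top 85 mm above the table) 180 mm along +x; the bin is 104 mm wide.
- flag_collar (a joint): A yellow square flag on a thin stem, hinged at its foot, in front of the red bin of steel collars. Joint value in rad: 0 = leaning 0.5 rad (29 deg) from upright towards the robot side (the station's -x), 0.5 = upright, 1.0 = fully over, leaning 0.5 rad towards the bin, against its stop. Friction holds it wherever it is left (about 1 N at the flag moves it). To be left alone.
- flag_collar_mid (a point): Centre of the yellow flag of the red bin of steel collars: a plate 44 mm wide, 44 mm tall along the stem and 6 mm thick, its centre 64 mm from the hinge axis along the stem (top edge at 86 mm, lower edge at 42 mm). Point moves with the flag; its z axis runs up the stem.
- hinge_collar (a point): Middle of the flag's hinge axis at the red bin of steel collars, 34 mm above the table. Fixed to the station, so its axes are the station's: x points from the flag to the bin, away from the robot; the hinge axis runs along y; z is up. The bin's low front wall (top 44 mm above the table) stands 60 mm along +x, its rear wall (top 85 mm above the table) 180 mm along +x; the bin is 104 mm wide.
- flag_spacer (a joint): A yellow square flag on a thin stem, hinged at its foot, in front of the blue bin of white plastic spacer rings. Joint value in rad: 0 = leaning 0.5 rad (29 deg) from upright towards the robot side (the station's -x), 0.5 = upright, 1.0 = fully over, leaning 0.5 rad towards the bin, against its stop. Friction holds it wherever it is left (about 1 N at the flag moves it). To be left alone.
- flag_spacer_mid (a point): Centre of the yellow flag of the blue bin of white plastic spacer rings: a plate 44 mm wide, 44 mm tall along the stem and 6 mm thick, its centre 64 mm from the hinge axis along the stem (top edge at 86 mm, lower edge at 42 mm). Point moves with the flag; its z axis runs up the stem.
- hinge_spacer (a point): Middle of the flag's hinge axis at the blue bin of white plastic spacer rings, 34 mm above the table. Fixed to the station, so its axes are the station's: x points from the flag to the bin, away from the robot; the hinge axis runs along y; z is up. The bin's low front wall (top 44 mm above the table) stands 60 mm along +x, its rear wall (top 85 mm above the table) 180 mm along +x; the bin is 104 mm wide.
- call (a joint): Travel of the blue push button (the call button, to be pressed) in m: 0 = up, 0.008 = fully down. A spring brings it back up; it starts to move at about 1.5 N and is fully down at 5 N.
- call_top (a point): Centre of the top face of the blue button (the call button, to be pressed): a round cap, diameter 34 mm, top 60 mm above the table and 8 mm above its black collar (diameter 50 mm). It sits on a light grey box, 85 x 122 mm and 40 mm tall, fixed to the table; the two buttons are 64 mm apart. The point moves down with the button.
- cancel (a joint): Travel of the red push button (the cancel button, not to be pressed) in m: 0 = up, 0.008 = fully down. A spring brings it back up; it starts to move at about 1.5 N and is fully down at 5 N.
- cancel_top (a point): Centre of the top face of the red button (the cancel button, not to be pressed): a round cap, diameter 34 mm, top 60 mm above the table and 8 mm above its black collar (diameter 50 mm). It sits on a light grey box, 85 x 122 mm and 40 mm tall, fixed to the table; the two buttons are 64 mm apart. The point moves down with the button.
- punch_mid (a point): Point half-way up a loose steel punch, 22 mm foot, 50 mm tall standing on the 12 mm thick plywood base plate (110 mm wide) of the green bin of brass bushes (small golden tubes), in front of its bin and about 40 mm to one side of the flag's stem. Not to be disturbed.
- spindle_mid (a point): Point half-way up a loose dark steel spindle, 24 mm foot, 55 mm tall standing on the 12 mm thick plywood base plate (110 mm wide) of the red bin of steel collars, in front of its bin and about 40 mm to one side of the flag's stem. Not to be disturbed.
- spare_ring_mid (a point): Point half-way up a loose white plastic ring, diameter 25 mm, 22 mm tall standing on the 12 mm thick plywood base plate (110 mm wide) of the blue bin of white plastic spacer rings, in front of its bin and about 40 mm to one side of the flag's stem. Not to be disturbed.
Things that resemble listed ones, but are neither listed nor needed, are in the scene too. Of the things that look like the part that bears call, the largest one is meant.

How it is judged:
On the way, in this order (a step that is already met when the one before it is completed fails the run):
1. the flag of the brass bush bin is tipped over towards the bin (value of joint flag_bush above 0.88 rad), for 0.2 s.
2. the blue call button is pressed down (value of joint call above 0.004 m), for 0.05 s.
3. the call button is back up (value of joint call below 0.0015 m), for 0.2 s.
At the end, for the whole second after the job is handed in: The brass bush flag is over towards its bin (joint above 0.88 rad of 1.0), the other two flags are as they were (below 0.25 rad), both buttons are up (within 1.5 mm), and the three loose parts stand still within 15 mm of where they were (value of joint flag_bush above 0.88 rad and value of joint each of flag_collar, flag_spacer below 0.25 rad and value of joint each of call, cancel below 0.0015 m and distance of each of punch_mid, spindle_mid, spare_ring_mid from where it was at the start of the episode below 0.015 m and linear speed of each of punch, spindle, spare_ring below 0.02 m/s); the robot touches nothing.
It fails at once if the flag of another bin is touched or moved (contact force between any of the arm, the fingers and flag_collar above 1 N or contact force between any of the arm, the fingers and flag_spacer above 1 N or value of joint any of flag_collar, flag_spacer above 0.25 rad).
It fails at once if the red cancel button is touched or pressed (value of joint cancel above 0.002 m or contact force between the fingers and cancel above 1 N).
It fails at once if the call button is pressed before the flag is over (value of joint call above 0.003 m and value of joint flag_bush below 0.8 rad).
It fails at once if the flag or the call button is pushed hard (over 25 N) (contact force between anything else and flag_bush above 25 N or contact force between anything else and call above 25 N).
It fails at once if a loose part is touched (over 1 N), shifted by more than 15 mm, lifted or tipped (distance of any of punch_mid, spindle_mid, spare_ring_mid from where it was at the start of the episode above 0.015 m or angle between any of punch, spindle, spare_ring's own z axis and vertical above 0.35 rad or contact force between the fingers and punch above 1 N or contact force between the fingers and spindle above 1 N or contact force between the fingers and spare_ring above 1 N).
It also fails if it takes over 42 s, if anything falls off the work surface, if the arm or the gripper's body presses on something with over 40 N, if the wrist force passes 120 N, or if a joint passes its speed limit or range.

ROBOT

A 6-joint arm with a two-finger parallel gripper is mounted at the origin on the work surface. World frame = base frame: x ahead of the robot, y to its left, z up, the work surface at z = 0. Lengths are in m, angles in rad, forces in N, time in s.
With the tool pointing down it reaches from about 0.35 to 0.975 m from the base axis. Payload 4.9 kg.
Tool frame: the origin (TCP) lies at the very end of the fingers, on their centre line; the grasp point (between the pads) lies 19 mm behind it (ctrl.grasp_offset is the distance from the TCP to the grasp point, in m); z points along the fingers, y is the direction in which the jaws open and shut (so a half turn about z gives the same grasp; the last joint's range is limited). The gripper opens to 85 mm and grips with 20 to 120 N. Pads are 22 mm wide; open, the fingers measure 114 mm over their backs; the gripper's body (76 mm by 85 mm) begins 54 mm behind the grasp point. The pads swing forward as they close: fully open they stand 13 mm farther back than shut.
Start: joints at [1.023, 0.053, 1.613, -0, 1.476, -0.119], TCP at [0.26, 0.568, 0.231] pointing down, gripper open.
Joint ranges: [-3.01, 3.01], [-1.01, 2.22], [0.06, 2.58], [-1.02, 4.17], [0.09, 2.62], [-3.14, 3.14]. Speed limits (rad/s): [2.57, 2.57, 3.14, 3.14, 3.14, 3.14].

INTERFACE

Orientations are given as a rotation vector (axis times angle).
In Python, from rig import ctrl, solve_ik, camera, close_job, finder, get_t, get_joint_positions, get_joint_velocities, get_tau, get_ee_pos, get_tool_rot, get_wrist_force, get_ft_torque, get_gripper_width gives the robot as it stands. Calls block until the motion is done:
- ctrl.movep(position, orientation): joint-space move of the TCP to a pose.
- ctrl.move_l(position, orientation=None, max_speed=0.15, f_stop=None): straight line of the TCP; orientation=None keeps the orientation; max_speed is the mean speed in m/s. With f_stop (N) it stops when the force on the tool has changed by that much, and returns True; else False.
- ctrl.set_joints(angles): joint-space move.
- ctrl.command_gripper(opening): opening from 0.0 (shut) to 1.0 (fully open); the grip force is fixed at half the most; returns when the fingers have stopped.
- ctrl.wait(seconds).
- solve_ik(position, orientation): joint angles nearest the present ones, or None.
- camera(name): name is "scene" or "top"; returns a dict with "pixels" (420x560x3 uint8, red, green, blue), "fx", "fy", "cx", "cy" (pixels), "world_from_camera" (4x4, takes a point from camera to world coordinates). Camera axes: x right, y down, z forward; pixel columns grow to the right and rows downward; lengths in m; the calibration is good to about 2 mm. A picture is of the moment at which its call begins. There is no depth.
A pose or a line that the arm cannot do raises ctrl.MotionError and nothing moves.
- close_job(): hands the job in, once; it reports no verdict.
Trained networks look in the newest picture that a camera, given by its name, has taken for a name from the list of things; names that differ only in an ending like _2 or _b are one class to them, and where a whole thing is asked for, a point or a joint stands for the part that bears it (a point fixed in the world has none). Each returns a list of dicts, best first, with "conf" (0 to 1); they miss things now and then, are a little off and sometimes report something else, mostly with a low value. They report only what shows in the picture. A call takes as long as a camera call. They do not tell look-alikes from the thing itself.
- finder.search_frame(camera, target): "point" ([x, y, z] in m, in the coordinates of the camera as it stood for that picture, good to about 4 mm: the middle of the surface that is visible of it).
- finder.regions_of(camera, target): "mask" (420x560 bool, what is visible of it).
- finder.mark_of(camera, target): "point" ([x, y, z] in m, in the coordinates of the camera as it stood for that picture, good to about 4 mm: a listed point, or the origin of a listed thing).
Readings, each from a call of its own:
- get_t(): time.
- get_joint_positions(): joint angles.
- get_joint_velocities(): joint speeds.
- get_tau(): joint torques, N m.
- get_ee_pos(): TCP position.
- get_tool_rot(): TCP orientation.
- get_wrist_force(): force on the tool from outside, world axes, zero at the start.
- get_ft_torque(): the same for the moment, N m.
- get_gripper_width(): opening from 0.0 (shut) to 1.0 (fully open).
Only numpy, scipy, OpenCV 4.12 (cv2) and the standard library are available. Lean on these libraries where they do the work, as an engineer would, in place of code of your own. Each camera call takes 0.05 s, during which the arm holds its last target.

## Working session

There is one attempt and no reset: what is moved stays moved. The work goes in short steps, each a Python script; the robot and the scene stay as the last script left them, time stands still between calls to the robot, and variables do not carry over. Pictures are saved under pics/ and viewed, and the job is handed in when it is done.

```bash
mkdir -p pics; ls; python3 - <<'E'
from rig import *
import cv2,numpy as np
for c in("scene","top"):
    r=camera(c); cv2.imwrite(f"pics/{c}0.png",r["pixels"][:,:,::-1])
    print(c,r["fx"],r["cx"],r["cy"],np.round(r["world_from_camera"],3).tolist())
    W=np.array(r["world_from_camera"])
    for n in["flag_bush_mid","hinge_bush","hinge_collar","hinge_spacer","call_top","cancel_top","punch_mid","spindle_mid","spare_ring_mid"]:
        for d in finder.mark_of(c,n)[:4]:
            p=np.array(d["point"]);w=W[:3,:3]@p+W[:3,3]
            print(n,round(d["conf"],2),w.round(3),(int(r["cx"]+r["fx"]*p[0]/p[2]),int(r["cy"]+r["fy"]*p[1]/p[2])))
print(get_t(),get_tool_rot())
E
```

```text
pics
scene 489.12080576820466 272.90061344982706 212.63580618146227 [[-0.669, 0.501, -0.548, 1.035], [0.743, 0.461, -0.485, 0.47], [0.009, -0.732, -0.681, 0.781], [0.0, 0.0, 0.0, 1.0]]
flag_bush_mid 0.91 [0.471 0.081 0.094] (314, 233)
hinge_bush 0.92 [0.493 0.08  0.033] (305, 259)
hinge_collar 0.62 [ 0.484 -0.081  0.037] (251, 219)
hinge_spacer 0.77 [0.476 0.255 0.033] (383, 302)
hinge_spacer 0.64 [0.495 0.08  0.035] (304, 259)
call_top 0.62 [ 0.639 -0.289  0.038] (135, 210)
call_top 0.61 [ 0.486 -0.224  0.063] (205, 182)
call_top 0.46 [ 0.358 -0.227  0.043] (243, 164)
cancel_top 0.55 [ 0.473 -0.286  0.062] (192, 169)
cancel_top 0.46 [ 0.343 -0.265  0.037] (237, 157)
cancel_top 0.37 [ 0.627 -0.338  0.045] (126, 195)
punch_mid 0.67 [0.461 0.119 0.034] (329, 260)
spindle_mid 0.62 [ 0.443 -0.116  0.041] (252, 201)
spindle_mid 0.49 [ 0.463 -0.079  0.095] (258, 195)
spindle_mid 0.3 [ 0.486 -0.079  0.034] (251, 221)
spare_ring_mid 0.47 [0.462 0.294 0.023] (404, 312)
top 437.6085878469496 279.0836091170054 211.001313029001 [[0.017, -0.993, 0.116, 0.386], [-1.0, -0.015, 0.019, -0.007], [-0.0
[... 189 characters left out ...]
7, 212)
hinge_bush 0.34 [ 0.487 -0.224  0.061] (393, 214)
hinge_collar 0.87 [ 0.481 -0.08   0.035] (322, 217)
hinge_spacer 0.8 [0.47  0.256 0.031] (163, 220)
hinge_spacer 0.61 [0.451 0.251 0.096] (156, 227)
call_top 0.66 [ 0.488 -0.222  0.062] (392, 213)
call_top 0.63 [ 0.635 -0.294  0.046] (423, 145)
call_top 0.52 [ 0.354 -0.23   0.039] (394, 279)
cancel_top 0.81 [ 0.477 -0.291  0.066] (427, 219)
cancel_top 0.41 [ 0.345 -0.261  0.04 ] (410, 284)
cancel_top 0.38 [ 0.628 -0.332  0.043] (442, 149)
punch_mid 0.72 [ 0.48  -0.081  0.034] (322, 218)
punch_mid 0.53 [0.465 0.117 0.037] (228, 223)
spare_ring_mid 0.46 [0.462 0.293 0.022] (147, 224)
1.0 [-6.68385444e-01 -3.06966326e+00  5.68452120e-05]
```

View pics/scene0.png

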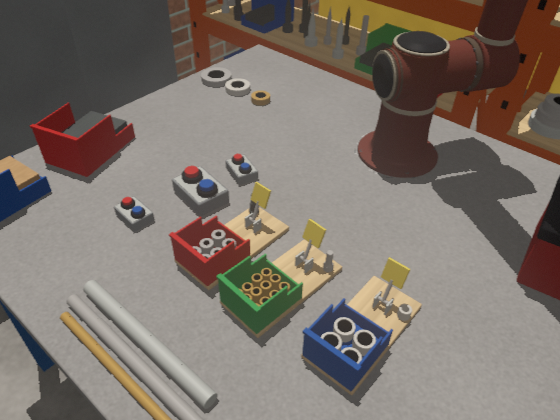

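View pics/top0.png

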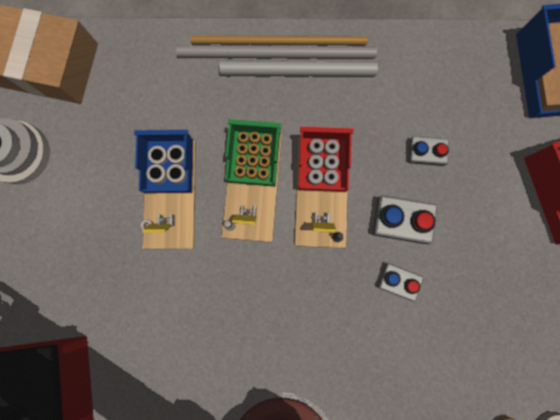

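```bash
python3 -c "
import cv2
a=cv2.imread('pics/scene0.png');b=cv2.imread('pics/top0.png')
cv2.imwrite('pics/c1.png',cv2.resize(a[130:340,210:450],None,fx=3.3,fy=2.8,interpolation=2)[:600,:800])
cv2.imwrite('pics/c2.png',cv2.resize(b[110:310,120:460],None,fx=2.3,fy=2.3,interpolation=2))
cv2.imwrite('pics/c3.png',cv2.resize(a[110:240,90:270],None,fx=4,fy=4,interpolation=2))"
```

```text
(no output)
```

View pics/c1.png

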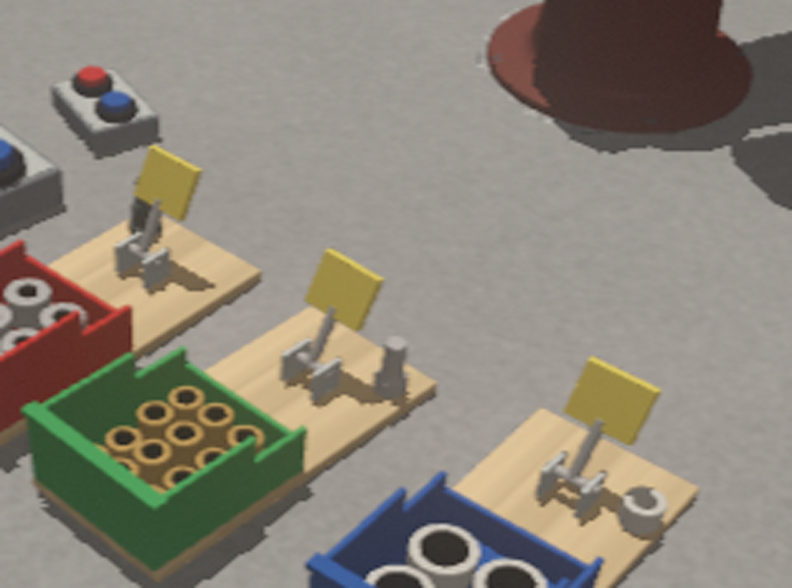

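View pics/c2.png

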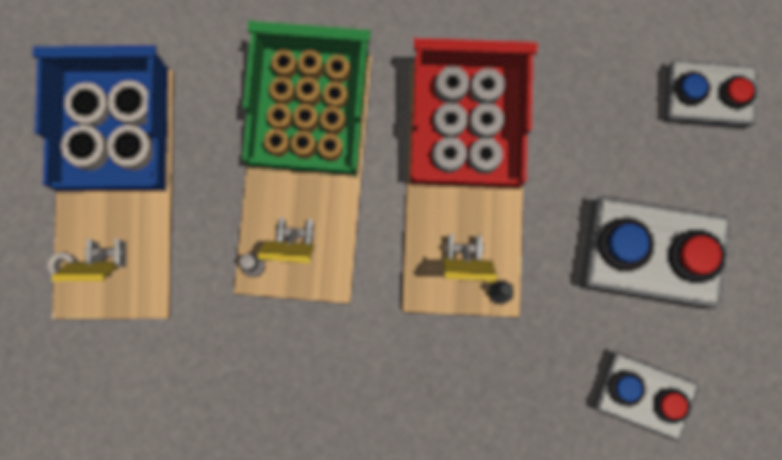

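The top view shows three yellow flags: (244,219) on the green bin with golden tubes, (322,217) on the red bin, and (158,226) on the blue bin. It also shows three blue buttons: large at (392,215), small at (421,148) and small at (393,279).

The crop confirms the green bin's flag (top 244,219) and the large box's blue button (top 392,215). I'll refine both positions by colour.

```bash
cat >h.py <<'E'
from rig import *
import cv2,numpy as np
from scipy.spatial.transform import Rotation as R
def ray(r,u,v,z):
    W=np.array(r["world_from_camera"]);d=W[:3,:3]@[(u-r["cx"])/r["fx"],(v-r["cy"])/r["fy"],1]
    return W[:3,3]+d*(z-W[2,3])/d[2]
def blobs(r,lo,hi,box):
    x0,y0,x1,y1=box
    hsv=cv2.cvtColor(r["pixels"],cv2.COLOR_RGB2HSV);m=cv2.inRange(hsv,lo,hi)
    k=np.zeros_like(m);k[y0:y1,x0:x1]=m[y0:y1,x0:x1]
    n,l,s,c=cv2.connectedComponentsWithStats(k)
    i=1+np.argmax(s[1:,4]);return c[i],s[i],l==i
E
python3 - <<'E'
from h import *
for c,bb,bf in(("scene",(190,170,220,200),(300,215,330,250)),("top",(378,200,408,230),(228,205,262,228))):
    r=camera(c)
    p,s,m=blobs(r,(100,120,60),(130,255,255),bb);print(c,"call",p,s,ray(r,*p,0.059).round(4))
    p,s,m=blobs(r,(20,120,60),(35,255,255),bf);print("flag",p,s,ray(r,*p,0.0902).round(4))
    if c=="top":
        # plate corners (top of plywood z=.012), read from crop c2 scale 2.3
        for u,v in((245,170),(234,293),(360,175),(351,302)):
            print(ray(r,120+u/2.3,110+v/2.3,.012).round(4))
print(get_t())
E
```

```text
scene call [205.79069767 183.37209302] [200 180  13   8  86] [ 0.4842 -0.2255  0.059 ]
flag [313.79045093 232.71352785] [303 219  23  29 377] [0.4666 0.0767 0.0902]
top call [393.43103448 215.02155172] [385 207  18  17 232] [ 0.4862 -0.2243  0.059 ]
flag [243.48730964 219.41116751] [231 215  25  10 197] [0.4694 0.0797 0.0902]
[0.5544 0.1268 0.012 ]
[0.4373 0.1335 0.012 ]
[0.5511 0.0174 0.012 ]
[0.4307 0.0236 0.012 ]
1.1
```

Both cameras agree to about 3 mm. The hinge is near (0.494, 0.078), the station yaw is about -0.055 rad, and the call button is near (0.486, -0.224). I'll close the gripper, approach from the robot side and push the flag.

```bash
cat >>h.py <<'E'
yaw=-0.055
O=(R.from_euler('z',yaw)*R.from_rotvec([0,np.pi,0])).as_rotvec()
def P(dx,z): return [0.494+dx,0.078+np.tan(yaw)*dx,z]
E
python3 - <<'E'
from h import *
ctrl.command_gripper(0.0)
ctrl.movep(P(-0.10,0.22),O); print(get_t(),get_ee_pos())
ctrl.move_l(P(-0.10,0.084),max_speed=0.12); print(get_t(),get_ee_pos(),get_wrist_force())
h=ctrl.move_l(P(-0.005,0.084),max_speed=0.04,f_stop=6); print(h,get_t(),get_ee_pos(),get_wrist_force())
r=camera("scene"); cv2.imwrite("pics/s1.png",cv2.resize(r["pixels"][130:340,210:450,::-1],None,fx=2.8,fy=2.8))
E
```

```text
3.6917 [0.39416226 0.08392952 0.22021162]
4.975 [0.39469423 0.08352205 0.08486794] [0.61263686 0.71733177 0.40159491]
False 7.5 [0.48884979 0.07828997 0.08389971] [-1.08972981 -0.39395333 -0.82048406]
```

View pics/s1.png

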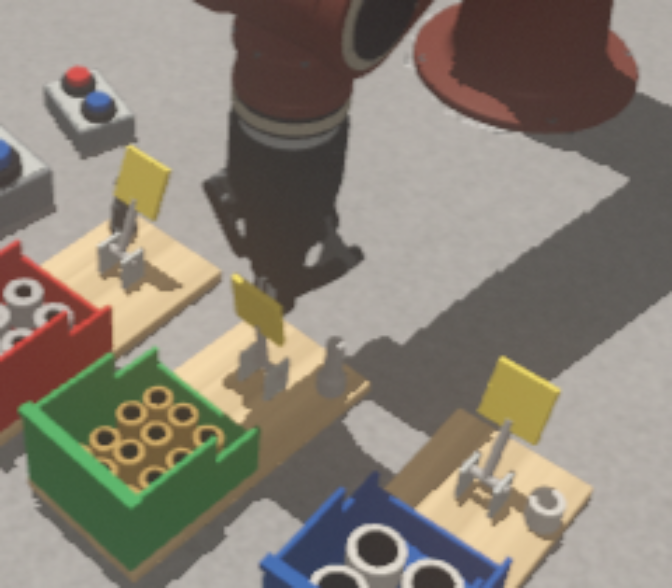

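The picture shows the green bin's flag past upright (crop 258,310), with the fingers centred behind it. The punch (crop 333,365) is untouched. I'll continue slowly to the stop.

```bash
python3 - <<'E'
from h import *
h=ctrl.move_l(P(0.045,0.084),max_speed=0.025,f_stop=6); print(h,get_t(),get_ee_pos(),get_wrist_force())
ctrl.wait(0.3);print(get_wrist_force())
r=camera("scene"); cv2.imwrite("pics/s2.png",cv2.resize(r["pixels"][130:340,210:450,::-1],None,fx=2.8,fy=2.8))
E
```

```text
True 8.55 [0.5085971  0.07722925 0.08383265] [-2.31641338 -0.51577766  4.89592723]
[ 0.14422935  0.26123859 -0.32819769]
```

View pics/s2.png

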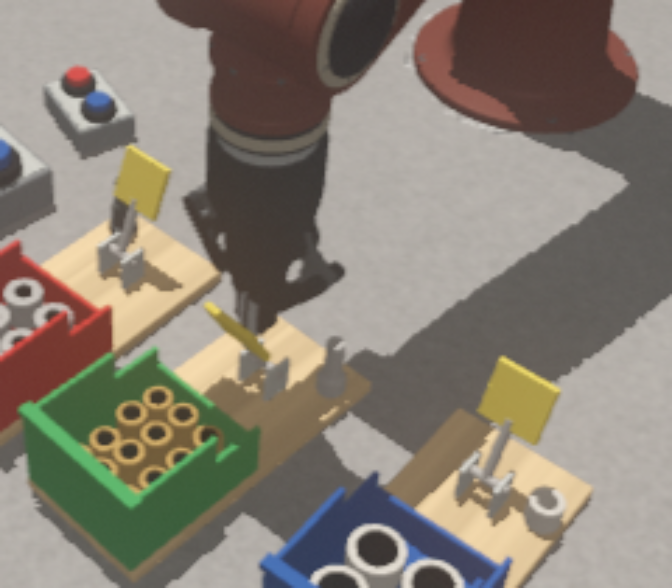

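The flag now looks nearly edge-on (crop 237,330), leaning towards the bin. The force vanished after the stop, so I'll push again to confirm it is against its stop.

```bash
python3 - <<'E'
from h import *
print(get_ee_pos())
h=ctrl.move_l(P(0.035,0.084),max_speed=0.015,f_stop=6); print(h,get_t(),get_ee_pos(),get_wrist_force())
ctrl.wait(0.3);print(get_wrist_force(),get_ee_pos())
r=camera("scene"); cv2.imwrite("pics/s3.png",cv2.resize(r["pixels"][200:290,260:350,::-1],None,fx=6,fy=6))
p,s,m=blobs(r,(20,120,60),(35,255,255),(270,215,320,265));print(p,s)
W=np.linalg.inv(r["world_from_camera"])
for j in(.8,.9,1.0):
  a=j-.5
  for l in(.042,.064,.086):
    q=W@[*P(l*np.sin(a),.034+l*np.cos(a)),1];print(j,l,r["cx"]+r["fx"]*q[0]/q[2],r["cy"]+r["fy"]*q[1]/q[2])
E
```

```text
[0.50701752 0.07723554 0.08204788]
True 9.35 [0.50720769 0.07724444 0.08170127] [-0.22556252 -0.63399923  1.91595343]
[ 0.42206417 -0.33872302  0.98645554] [0.50634375 0.07721389 0.08067289]
[294.64150943 248.18867925] [283 238  23  21 106]
0.8 0.042 300.89363457620186 249.23024899965012
0.8 0.064 299.12941386133093 243.5466759018934
0.8 0.086 297.29776274057065 237.64587055102174
0.9 0.042 299.49237788909045 250.76371818518098
0.9 0.064 296.9497044092011 245.9187860606495
0.9 0.086 294.3065106407622 240.88231775224986
1.0 0.042 298.1361006660454 252.3908006021019
1.0 0.064 294.8390516688501 248.44155555382844
1.0 0.086 291.40872083226634 244.332663911077
```

View pics/s3.png

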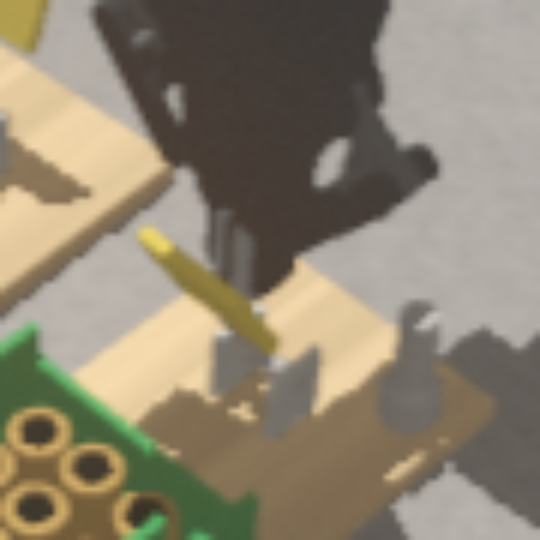

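The flag's centroid (294.6, 248.2) matches the prediction for 1.0 rad (294.8, 248.4), so it is against its stop. I'll back out, check it and go to the button.

```bash
python3 - <<'E'
from h import *
ctrl.move_l(P(-0.06,0.084),max_speed=0.08)
ctrl.move_l(P(-0.06,0.20),max_speed=0.15)
ctrl.movep([0.486,-0.2245,0.20],O)
ctrl.move_l([0.486,-0.2245,0.085],max_speed=0.1)
ctrl.wait(0.3)
print(get_t(),get_ee_pos(),get_wrist_force())
for c,b in(("scene",(110,110,310,290)),("top",(230,110,470,290))):
    r=camera(c); cv2.imwrite(f"pics/{c}4.png",cv2.resize(r["pixels"][b[1]:b[3],b[0]:b[2],::-1],None,fx=3,fy=3))
    if c=="scene": print(blobs(r,(20,120,60),(35,255,255),(270,215,320,265))[:2])
E
```

```text
14.4667 [ 0.48620828 -0.22463096  0.08540309] [ 0.44221396 -0.09889989 -0.09664313]
(array([294.36036036, 247.81081081]), array([283, 238,  23,  21, 111], dtype=int32))
```

View pics/scene4.png

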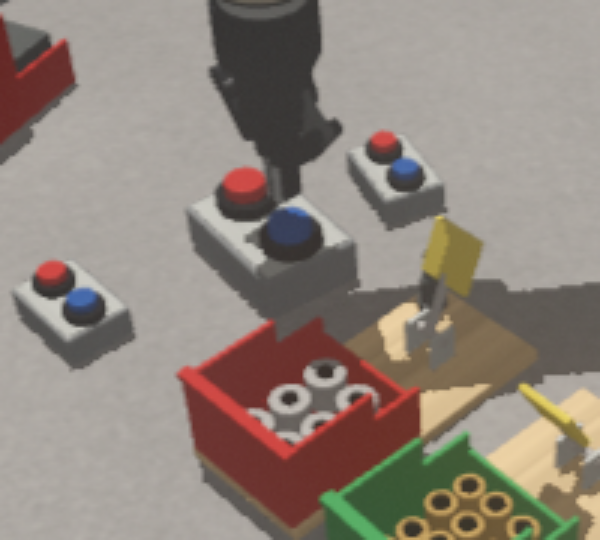

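View pics/top4.png

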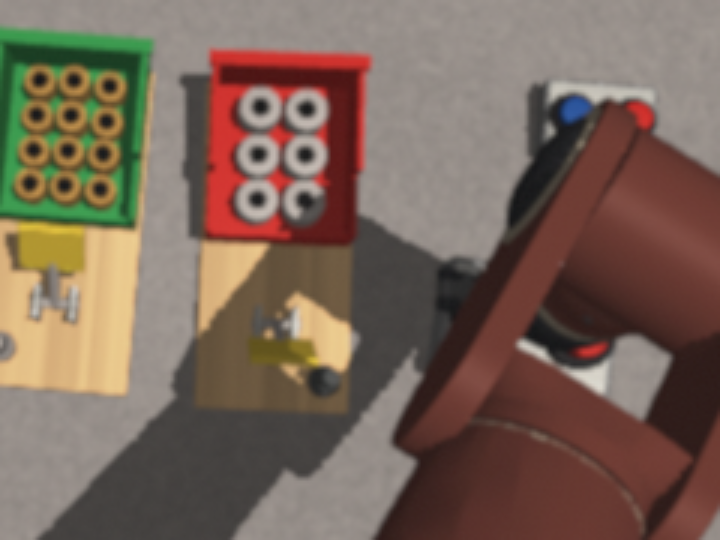

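The flag stays over after release. The fingertips (scene crop 285,195) hang above the large box's blue button (290,225), well clear of red (243,190). Pressing now.

```bash
python3 - <<'E'
from h import *
x,y=0.486,-0.2245
ctrl.move_l([x,y,0.066],max_speed=0.05); ctrl.wait(0.2); print(get_ee_pos(),get_wrist_force())
h=ctrl.move_l([x,y,0.0535],max_speed=0.015,f_stop=5); print(h,get_t(),get_ee_pos(),get_wrist_force())
ctrl.wait(0.2); print(get_ee_pos(),get_wrist_force())
r=camera("scene"); cv2.imwrite("pics/s5.png",cv2.resize(r["pixels"][140:220,160:250,::-1],None,fx=6,fy=6))
E
```

```text
[ 0.48616077 -0.22463569  0.06626877] [-0.15856571  0.06537856 -0.64709762]
True 15.975 [ 0.48625787 -0.22467101  0.05623149] [-0.55616562  0.29114317  5.10220343]
[ 0.48624165 -0.2246535   0.05619148] [-0.79628024  0.07480548  4.36820912]
```

View pics/s5.png

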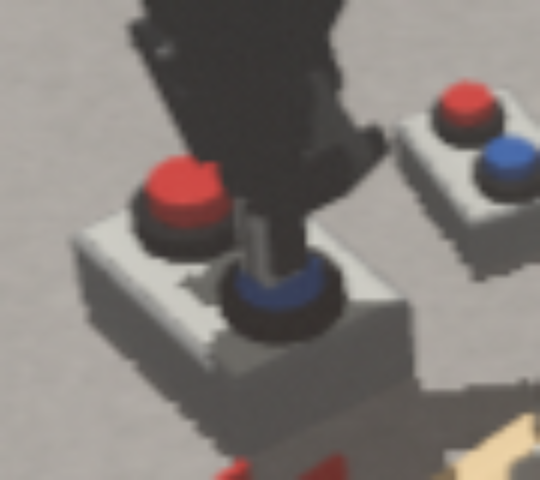

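By height the travel is only about 3.8 mm, while the force suggests more. I'll press a little further to be sure.

```bash
python3 - <<'E'
from h import *
x,y=0.486,-0.2245
h=ctrl.move_l([x,y,0.0525],max_speed=0.012,f_stop=6); print(h,get_t(),get_ee_pos(),get_wrist_force())
ctrl.wait(0.3); print(get_ee_pos(),get_wrist_force())
r=camera("scene"); cv2.imwrite("pics/s6.png",cv2.resize(r["pixels"][140:220,160:250,::-1],None,fx=6,fy=6))
E
```

```text
True 16.4333 [ 0.48623202 -0.2246714   0.05613166] [-1.83105284  0.02942341  3.87754739]
[ 0.48625424 -0.22465553  0.05605927] [-1.7618278   1.21963713  4.59757842]
```

View pics/s6.png

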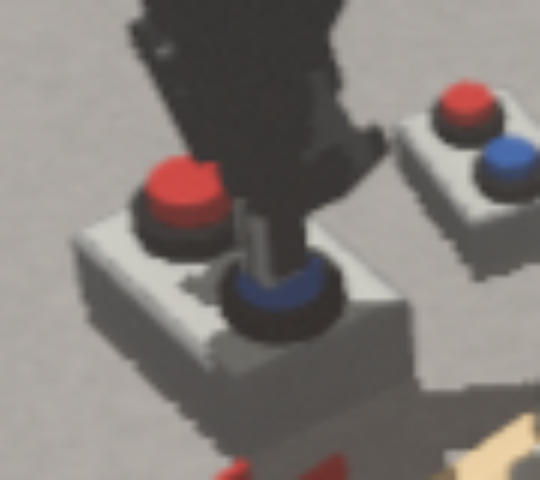

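The blue cap is pressed partly in, and the threshold tripped on a start-up transient. I'll step down by position instead, checking force at each step.

```bash
python3 - <<'E'
from h import *
x,y=0.486,-0.2245
for z in(.055,.054,.0535):
    ctrl.move_l([x,y,z],max_speed=0.01); ctrl.wait(0.15)
    f=np.mean([get_wrist_force() for _ in range(5)],axis=0); print(get_t(),get_ee_pos(),f)
    if f[2]>9: break
r=camera("scene"); cv2.imwrite("pics/s7.png",cv2.resize(r["pixels"][140:220,160:250,::-1],None,fx=6,fy=6))
E
```

```text
17.2 [ 0.48628692 -0.22469235  0.05596701] [-2.80038489  1.69443091  8.73704519]
17.6 [ 0.48633407 -0.22470248  0.05585617] [-5.74059878  2.04071714 14.31308893]
```

View pics/s7.png

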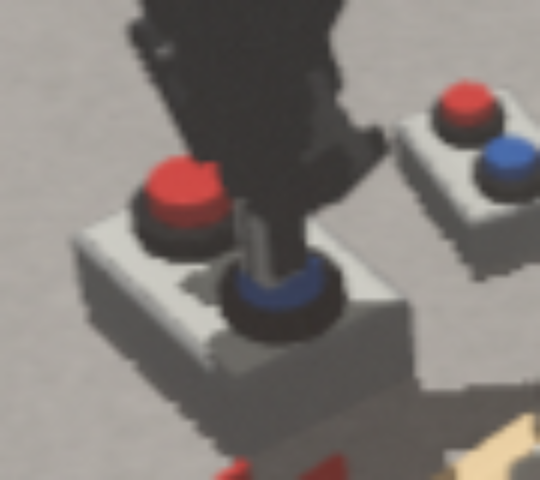

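The force rises steeply to 14 N with almost no travel. In the picture the blue cap is flush with its collar while red stands proud, so the button is at its stop. I'll release slowly and log force against height to check this.

```bash
python3 - <<'E'
from h import *
x,y=0.486,-0.2245
for z in(.056,.058,.060,.062,.064,.066,.070):
    ctrl.move_l([x,y,z],max_speed=0.02); ctrl.wait(0.1)
    F=[]
    for _ in range(6): F.append(get_wrist_force()); ctrl.wait(.03)
    print(get_t(),get_ee_pos()[2].round(4) if hasattr(get_ee_pos(),'round') else get_ee_pos()[2],np.mean(F,axis=0).round(2))
r=camera("scene"); cv2.imwrite("pics/s8.png",cv2.resize(r["pixels"][140:220,160:250,::-1],None,fx=6,fy=6))
E
```

```text
18.2 0.0561 [-0.13 -0.02  4.62]
18.75 0.0581 [ 0.51 -0.34  3.96]
19.3 0.0599 [ 1.94 -1.03  2.94]
19.85 0.0618 [-0.06 -0.5   2.35]
20.4 0.0637 [-0.6   0.12  1.32]
20.95 0.0659 [ 0.13  0.11 -0.06]
21.6 0.0699 [ 0.18  0.05 -0.01]
```

View pics/s8.png

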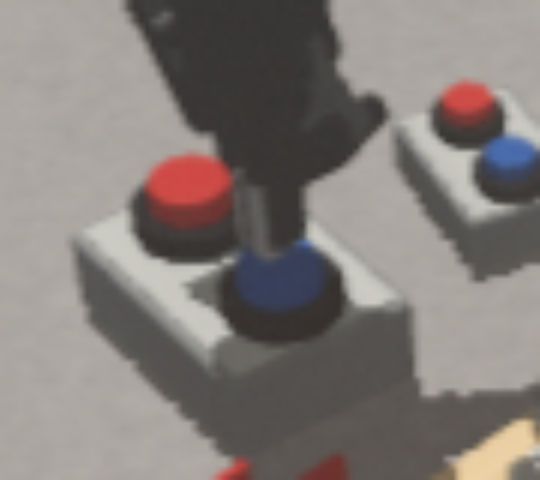

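The force falls from 4.6 N to 1.3 N over about 8 mm, then to zero: the full spring travel. The picture shows the cap standing proud again. Now I'll draw clear and take a last look.

```bash
python3 - <<'E'
from h import *
ctrl.move_l([0.486,-0.2245,0.22],max_speed=0.15); ctrl.wait(0.5)
print(get_t(),get_wrist_force())
r=camera("scene"); cv2.imwrite("pics/s9.png",cv2.resize(r["pixels"][110:350,100:440,::-1],None,fx=2.3,fy=2.3))
print(blobs(r,(20,120,60),(35,255,255),(270,215,320,265))[:2])
W=np.array(r["world_from_camera"])
for n in("punch_mid","spindle_mid","spare_ring_mid","flag_bush_mid"):
    for d in finder.mark_of("scene",n)[:2]: print(n,round(d["conf"],2),(W[:3,:3]@d["point"]+W[:3,3]).round(3))
E
```

```text
23.3 [-0.1483523   0.06131447 -0.51560702]
(array([293.74590164, 247.33606557]), array([283, 238,  23,  21, 122], dtype=int32))
punch_mid 0.56 [0.462 0.117 0.039]
punch_mid 0.56 [0.461 0.295 0.024]
spindle_mid 0.75 [ 0.476 -0.288  0.063]
spindle_mid 0.63 [0.462 0.119 0.037]
spare_ring_mid 0.62 [0.458 0.292 0.025]
flag_bush_mid 0.45 [0.522 0.076 0.092]
```

View pics/s9.png

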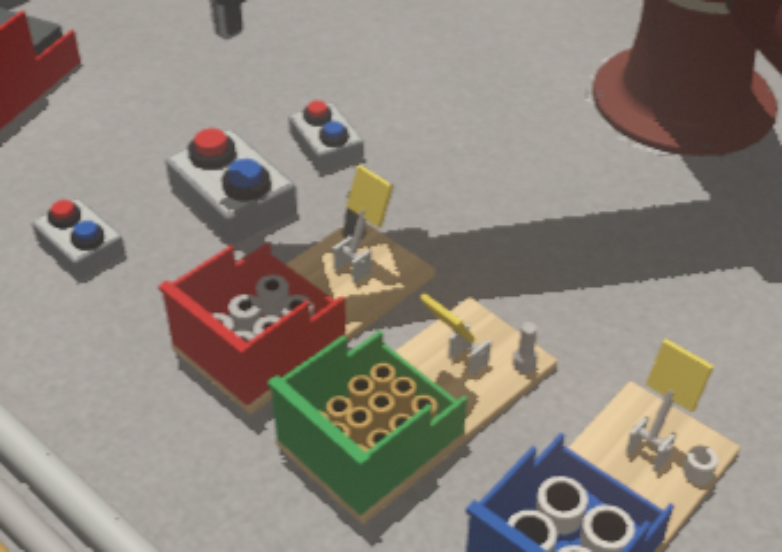

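The green bin's flag is over (crop 447,317). The other two flags lean as they did at the start (370,195 and 680,375), the loose parts are standing, both buttons are up, and the arm is clear. Handing in.

```bash
python3 -c "
from rig import *
print(close_job(),get_t())"
```

```text
the job is handed in; nothing more can be done
the job is handed in; nothing more can be done
```

The brass-bush flag is tipped fully over towards its bin, and the blue call button on the largest box has been pressed, come back up and been left clear. I handed the job in at about 23 s of the 42 s allowed; no verdict was reported.

**Flag:** I pushed it with closed fingertips until it met its stop. Its image position matched the prediction for 1.0 rad to about 0.3 px at the stop. It read within about 1.5 px after I backed off, and stayed over in the last picture.

**Button:** The press took it to its end stop, with a brief peak of about 14 N against the 25 N limit. That was harder than intended, because the fingertip contact read about 4 mm higher than the stated button height, so by height the press looked too shallow. On release the force fell from 4.6 N to 1.3 N over about 8 mm and then to zero, which matches a full press and return.

**Everything else:** In the last picture both buttons were up, the other two flags leaned as before, and the three loose parts stood upright. The finder put the punch and the ring within about 5 mm of where they started. It did not find the spindle: its best answer was on the red button. I checked the spindle only by eye, where it is partly hidden behind its flag, and the arm never came near it at low height.

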